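Load a sensor tray onto the middle rails of a conditioning rack

ROBOT

A 6-joint arm with a two-finger parallel gripper is mounted at the origin on the work surface. World frame = base frame: x ahead of the robot, y to its left, z up, the work surface at z = 0. Lengths are in m, angles in rad, forces in N, time in s.
With the tool pointing down it reaches from about 0.325 to 0.75 m from the base axis. Payload 7.6 kg.
Tool frame: the origin (TCP) lies midway between the tips of the shut fingers; the grasp point (between the pads) lies 19 mm behind it; z points along the fingers, y is the line along which they close (so a half turn about z gives the same grasp; the last joint's range is limited). The gripper opens to 85 mm and grips with 20 to 120 N. Pads are 22 mm wide; open, the fingers measure 114 mm over their backs; the gripper's body (76 mm by 85 mm) begins 54 mm behind the grasp point. The pads swing forward as they close: fully open they stand 13 mm farther back than shut.
Start: joints at [-1.412, 0.052, 1.401, -0, 1.689, -0.07], TCP at [0.119, -0.511, 0.231] pointing down, gripper open.
Joint ranges: [-2.9, 2.9], [-0.91, 2.17], [0.12, 2.37], [-1.06, 4.2], [0.26, 2.73], [-2.93, 2.93]. Speed limits (rad/s): [2.57, 2.57, 3.01, 3.14, 3.14, 3.14].

INTERFACE

Orientations are given as a unit quaternion [w, x, y, z].
In Python, from bench import bot gives the robot as it stands.
- The arm moves only by the tool step_arm, never from a script. Its argument "commands" is a list of rows, each a list of 7 numbers: the closure in counts, from 0 (fully open) to 255 (shut), then the shift along the tool's x, y, z in m, then the turn, a rotation vector about the tool's x, y, z in rad. A call has 1 to 20 rows; each row is the pose to reach, as a shift and turn from the pose commanded when the call began, along the tool's axes at that moment; what a row does not reach only later rows make up. A row lasts 1/8 s, in which the tool goes at most 62.5 mm and 10.7 degrees, less where a joint would pass 70% of its speed; a pose out of reach is approached as far as the arm can. A call with a gripper value outside its range is refused whole. The fingers move at their own pace and stop on an object; "newtons" is the grip in N (left out, the last holds). Time passes only in rows, so rows that repeat a pose let the fingers close. It gives the time, the measured TCP pose, the force, the opening and the grip force at its end, in the units of the state.
- bot.get_obs(): the state, without advancing time (a new reading comes with each control period).
- bot.grab_frame(name): name is "scene" or "side" or "wrist"; returns a dict with "image" (400x640x3 uint8, red, green, blue), "fx", "fy", "cx", "cy" (pixels), "world_from_camera" (4x4, takes a point from camera to world coordinates); the wrist camera has in their place "hand_eye" (4x4, takes a point from camera to tool coordinates, whose origin is the TCP and whose axes are the flange's). Camera axes: x right, y up, looking along -z (the intrinsics and any distortion apply to the point x, -y, -z); pixel columns grow to the right and rows downward; lengths in m; the calibration is good to about 2 mm. A picture is of the moment at which its call begins: read the wrist's pose just before it. There is no depth.
- bot.job_done(): hands the job in; it is judged then, once.
The state is a dict: "time_s": time; "qpos": joint angles; "qd": joint speeds; "joint_efforts": joint torques, N m; "tool_pos": TCP position; "tool_rot": TCP orientation; "wrist_force": force on the tool from outside, world axes, zero at the start; "ft_torque": the same for the moment, N m; "gripper_width": finger opening in m; "grasp_force": force on a finger pad.
Only numpy, scipy, OpenCV 4.12 (cv2) and the standard library are available. Lean on these libraries where they do the work, as an engineer would, in place of code of your own. Each camera call takes 0.05 s, during which the arm holds its last target. There are 200 camera calls.

TASK

Pick up the tray of sensor heads by its upright grip tab and slide it, heads up, onto the middle pair of rails of the open rack, the pair just above the tray that is already in. Slide it in until it meets the rubber stop at the back, press it home there with a light but definite push, never hard, and leave it lying flat on the rails up against the stop. Do not ram or force the rack, and leave the other tray and the things on the bench where they are.

Things in the scene. Friction and masses are not known exactly. Their poses are not given: they have to be found in the camera images.
- tray_grip (a point): Centre of the tray's grip tab: an upright block on the middle of the tray's trailing edge, 12 mm thick along x, 50 wide along y, 4 to 44 mm above the sheet's underside. Pinch it from above, fingers closing along x, with 60 N or more (the tray's mass centre is about 75 to 90 mm ahead). This point is 24 mm above the underside, 79 mm behind the sheet's centre. x points to the leading edge, z up.
- tray_lead (a point): Middle of the leading edge of the tray, an aluminium sheet 170 mm long (x), 150 wide (y), 4 thick, about 0.3 kg, flat on the bench at the start. Six fixed sensor heads, tops 31 mm above the underside, stand on its leading half, the nearest 65 mm ahead of the tab. Point 2 mm above the underside, 164 mm ahead of tray_grip, 22 mm below it; same axes. This edge enters the rack first.
- middle_rails (a point): Mouth of the middle pair of rails, midway between them, at the height of the ledges' upper faces, on which the sheet slides. x points level into the rack, z up. Ledges: 150 mm long, 14 wide, 4 thick. Guide strips, 12 mm high, leave 156 mm for the 150 mm tray and flare outward for 22 mm in front of the mouth; the ledges begin there with a ramp 16 mm long rising about 6 mm.
- rack: Fixed open steel frame with three pairs of aluminium ledges, 50 mm apart in height; origin 95 mm below the middle ledges and 75 mm inward of their mouth; same axes as middle_rails. Its height differs each time. Posts stand 81 to 93 mm either side of the middle and end 70 mm above the middle ledges. Top ledges' underside: 46 mm above the middle ledges. Cross bars only at the very back.
- stop_bar (a point): Middle of the fixed cross bar behind the middle rails. It carries the stop on a screw: a pad (black rubber, 56 mm wide, 20 high), its face 15 to 40 mm in front of this point, that is 120 to 145 mm inward of middle_rails: set differently each time, not measured; feel for it. It yields about 3 N per mm for 8 mm, then is solid. Push it with 5 to 10 N, besides the drag of sliding (up to 8 N); 20 N is too hard.
- low_tray: The tray already loaded on the bottom pair (140 mm long, 150 wide, 26 high; origin at the centre of its underside). Its top is 24 mm below the middle ledges. Leave it alone.
- solvent_bottle: White bottle, 52 mm across, 140 mm high, standing on the bench; origin at the centre of its foot. Leave it alone.
- screwdriver: Screwdriver lying on the bench, along its x. Leave it alone.
- detector: Grey hand-sized instrument, 70 x 100 x 35 mm with a steel nozzle, lying on the bench; origin at the centre of its underside. Leave it alone.
There are look-alikes about, which are no part of the job. What is shaped like the part that bears tray_grip but green is not meant.

How it is judged:
On the way, in this order (a step that is already met when the one before it is completed fails the run):
1. the tray is lifted clear of the bench, heads up (height (world z) of tray_lead above 0.03 m and height (world z) of tray_grip above 0.05 m and angle between tray_lead's own z axis and vertical below 0.4 rad and contact force between tray and table below 0.1 N), for 0.1 s.
2. the tray's leading part lies between the middle rails, touching them (x of tray_lead in the frame of middle_rails above 0.03 m and y of tray_lead in the frame of middle_rails between -0.008 and 0.008 m and z of tray_lead in the frame of middle_rails between -0.006 and 0.014 m and contact force between tray and rack above 0.3 N), for 0.1 s.
3. the tray, on the middle rails, is pressed against the rubber stop with 3 N or more (contact force between tray and stop_face above 3 N and z of tray_lead in the frame of middle_rails between -0.006 and 0.01 m), for 0.15 s.
At the end, for the whole second after the job is handed in: The tray lies at rest and released, heads up, flat on the middle pair of rails (both ends within 4 to 6 mm of their seated height, tilt under 0.04 rad), between the guides (within 6 mm of the middle, in line within 0.07 rad), with its leading edge within 5 mm of the rubber stop's face (z of tray_lead in the frame of middle_rails between -0.002 and 0.006 m and z of tray_grip in the frame of middle_rails between 0.018 and 0.03 m and y of tray_lead in the frame of middle_rails between -0.006 and 0.006 m and angle between the x axis of tray_lead and the x axis of middle_rails, either way round below 0.07 rad and angle between tray_lead's own z axis and vertical below 0.04 rad and x of stop_face in the frame of tray_lead below 0.01 m and linear speed of tray below 0.01 m/s); the robot touches nothing.
It fails at once if the tray is pushed against the stop with more than 20 N (contact force between tray and stop_face above 20 N).
It fails at once if the tray is forced against the rack with more than 25 N (contact force between tray and rack above 25 N).
It fails at once if the robot hits the rack with more than 15 N (contact force between any of the fingers, the arm and rack above 15 N).
It fails at once if the tray already loaded is moved more than 15 mm (distance of low_tray from where it was at the start of the episode above 0.015 m).
It fails at once if the bottle, screwdriver or detector is moved more than 20 mm (distance of any of solvent_bottle, screwdriver, detector from where it was at the start of the episode above 0.02 m).
It also fails if it takes over 64 s, if anything falls off the work surface, if the arm or the gripper's body presses on something with over 40 N, if the wrist force passes 120 N, or if a joint passes its speed limit or range.

## Working session

There is one attempt and no reset: what is moved stays moved. The work goes in short steps, Python scripts to look and compute and a tool call to move; the robot and the scene stay as the last step left them, time stands still between calls to the robot, and variables do not carry over. Pictures are saved under pics/ and viewed, at most 10 in all, crops included, and the job is handed in when it is done.

Besides the shell and the picture viewer there is one more tool, called after "Call:" by a JSON object that holds its "name" and its "arguments". step_arm: Moves the arm, as the interface text tells. Its arguments: {"type":"object","properties":{"commands":{"type":"array","items":{"type":"array","items":{"type":"number"}}},"newtons":{"type":"number"}},"required":["commands"]}

```bash
mkdir -p pics
cat > h.py <<'E'
import numpy as np,cv2,json
from scipy.spatial.transform import Rotation as R
from bench import bot
def T():
    o=bot.get_obs(); q=o["tool_rot"]; M=np.eye(4); M[:3,:3]=R.from_quat([q[1],q[2],q[3],q[0]]).as_matrix(); M[:3,3]=o["tool_pos"]; return M
def grab(n):
    t=T(); f=bot.grab_frame(n); M=np.array(f["world_from_camera"]) if "world_from_camera" in f else t@np.array(f["hand_eye"])
    f["M"]=M; np.savez("pics/%s.npz"%n,**{k:np.array(v) for k,v in f.items()}); return f
def load(n): return dict(np.load("pics/%s.npz"%n,allow_pickle=True))
def ray(f,u,v):
    d=np.array([(u-f["cx"])/f["fx"],-(v-f["cy"])/f["fy"],-1.]); return f["M"][:3,3],f["M"][:3,:3]@d
def onz(f,u,v,z):
    o,d=ray(f,u,v); return o+d*(z-o[2])/d[2]
def proj(f,p):
    c=np.linalg.inv(f["M"])@np.append(p,1); return f["cx"]+f["fx"]*c[0]/-c[2], f["cy"]-f["fy"]*c[1]/-c[2]
def tri(a,ua,b,ub):
    o1,d1=ray(a,*ua);o2,d2=ray(b,*ub); s=np.linalg.lstsq(np.c_[d1,-d2],o2-o1,rcond=None)[0]
    p,q=o1+d1*s[0],o2+d2*s[1]; return (p+q)/2,np.linalg.norm(p-q)
def save(f,name,crop=None,s=1):
    im=f["image"][...,::-1]
    if crop: x0,y0,x1,y1=crop; im=im[y0:y1,x0:x1]
    cv2.imwrite("pics/"+name,cv2.resize(np.ascontiguousarray(im),None,fx=s,fy=s,interpolation=cv2.INTER_CUBIC))
E
python3 - <<'E'
from h import *
for n in ["scene","side"]:
    f=grab(n); save(f,n+".png",s=1.25); print({k:v for k,v in f.items() if k!="image"})
print(bot.get_obs())
E
```

```text
{'fx': 475.2925470930916, 'fy': 475.2925470930916, 'cx': 323.3485058923399, 'cy': 195.74601511001333, 'world_from_camera': array([[-0.81465847, -0.40523411,  0.41486972,  1.08379084],
       [ 0.57962455, -0.54530335,  0.60554078,  0.80858101],
       [-0.01915593,  0.7337776 ,  0.67911963,  1.04615981],
       [ 0.        ,  0.        ,  0.        ,  1.        ]]), 'M': array([[-0.81465847, -0.40523411,  0.41486972,  1.08379084],
       [ 0.57962455, -0.54530335,  0.60554078,  0.80858101],
       [-0.01915593,  0.7337776 ,  0.67911963,  1.04615981],
       [ 0.        ,  0.        ,  0.        ,  1.        ]])}
{'fx': 511.4774026915292, 'fy': 511.4774026915292, 'cx': 311.25545746777993, 'cy': 198.9352489691704, 'world_from_camera': array([[ 0.76172459,  0.363342  , -0.53643102, -0.35104946],
       [-0.64774592,  0.44518336, -0.61825318, -1.01686911],
       [ 0.01417281,  0.81840965,  0.57446042,  1.04219765],
       [ 0.        ,  0.        ,  0.        ,  1.        ]]), 'M': array([[ 0.76172459,  0.363342  , -0.53643102, -0.35104946],
       [-0.64774592,  0.44518336, -0.61825318
[... 171 characters left out ...]
-1.41229324e+00,  5.27499014e-02,  1.40161049e+00, -6.46787594e-06,
        1.68863134e+00, -7.03104778e-02]), 'qd': array([ 2.48965381e-05, -1.21265670e-03, -2.16956702e-03,  2.94943840e-04,
       -5.53742485e-04,  6.96165931e-04]), 'joint_efforts': array([ 1.16496602e-03, -3.82580960e+01, -3.60986674e+01, -1.12712437e-04,
        4.68863844e-03,  2.39290422e-06]), 'tool_pos': array([ 0.11905356, -0.51104194,  0.23057557]), 'tool_rot': array([-6.98719619e-04,  9.93462479e-01,  1.14156966e-01, -3.40458422e-05]), 'wrist_force': array([-0.06562099,  0.14757371, -0.40165223]), 'ft_torque': array([-0.02791828,  0.03801884,  0.01239645]), 'grasp_force': 0.0, 'gripper_width': 0.08546656366311424}
```

View pics/scene.png

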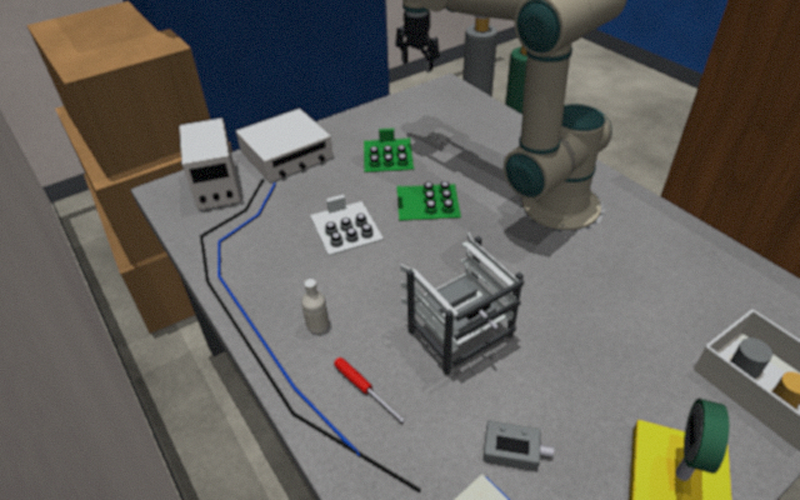

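View pics/side.png

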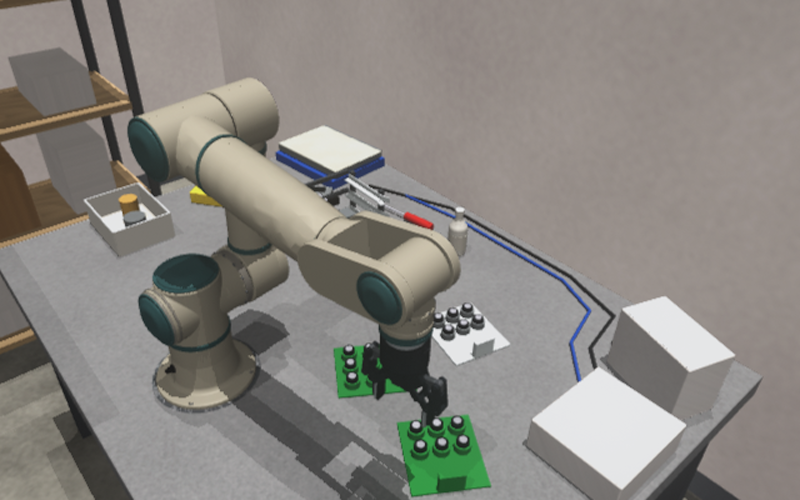

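Scene picture (1.25x): three trays with tabs. There is a grey-white one at (346,226), tab at (336,203), and two green ones at (388,152) and (428,201). The aluminium one at (346,226) fits, since green is excluded. The rack is at (464,305), its mouth apparently facing the upper left with the cross bars at the back. I'll confirm with an enlarged crop.

Run:
```python
from h import *
f=load("scene"); save(f,"crop1.png",(235,145,435,300),4)
im=f["image"].astype(int); m=((im.min(2)>150)).astype(np.uint8); m[:150]=0;m[202:]=0;m[:,:240]=0;m[:,320:]=0
m=cv2.morphologyEx(m,cv2.MORPH_CLOSE,np.ones((7,7)))
c=max(cv2.findContours(m,0,2)[0],key=cv2.contourArea); print(cv2.contourArea(c), cv2.approxPolyDP(c,4,True)[:,0])
```

```text
1439.5 [[289 161]
 [248 172]
 [261 201]
 [306 189]]
```

View pics/crop1.png

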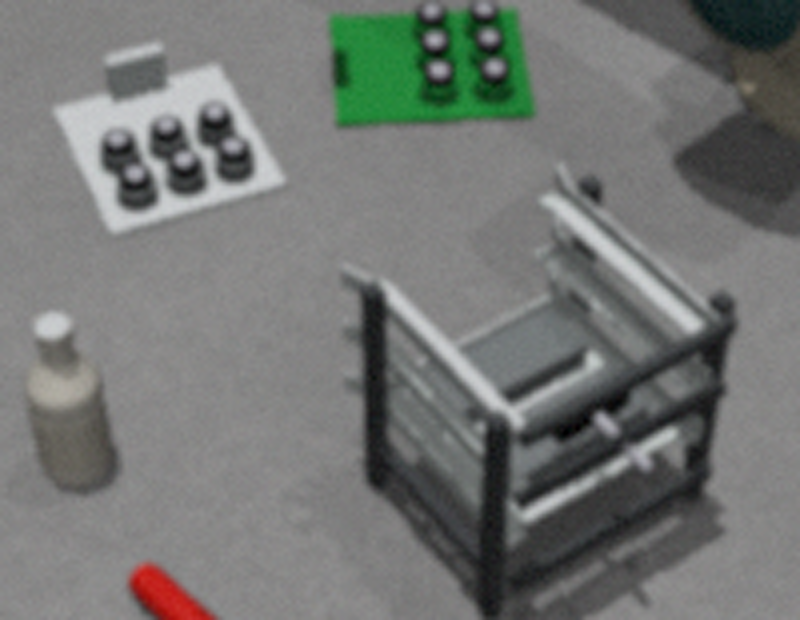

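Run:
```python
from h import *
f=load("scene"); P=lambda u,v:(235+u/4,145+v/4)
c=[onz(f,*P(*p),.004) for p in [(54,108),(218,66),(285,182),(114,232)]]
for a in c: print(a.round(4))
for i in range(4): print(np.linalg.norm(c[i]-c[(i+1)%4]).round(4))
print("cen",np.mean(c,0)); x=(c[2]+c[3]-c[0]-c[1])/2; print("yaw",np.arctan2(x[1],x[0]))
print("tabtop",onz(f,*P(137,52),.044))
for p in [(375,485),(492,612),(698,492)]: print("foot",onz(f,*P(*p),0).round(4))
for h in [.12,.15,.165,.18,.2]:
    q=[onz(f,*P(*p),h)[:2] for p in [(373,285),(590,185),(722,300),(497,415)]]
    print(h,np.round(q,3).tolist(),[np.linalg.norm(q[i]-q[(i+1)%4]).round(4) for i in range(4)])
```

```text
[ 0.5837 -0.3715  0.004 ]
[ 0.4399 -0.3357  0.004 ]
[ 0.4774 -0.1746  0.004 ]
[ 0.6201 -0.2068  0.004 ]
0.1482
0.1654
0.1462
0.1687
cen [ 0.53028441 -0.27214121  0.004     ]
yaw 1.3480995759214274
tabtop [ 0.5098269  -0.34933813  0.044     ]
foot [0.6006 0.121  0.    ]
foot [0.6008 0.2521 0.    ]
foot [0.4239 0.2585 0.    ]
0.12 [[0.555, 0.058], [0.37, 0.069], [0.374, 0.21], [0.56, 0.2]] [np.float64(0.1858), np.float64(0.1412), np.float64(0.1864), np.float64(0.1419)]
0.15 [[0.572, 0.083], [0.393, 0.093], [0.397, 0.23], [0.577, 0.22]] [np.float64(0.1798), np.float64(0.1366), np.float64(0.1804), np.float64(0.1373)]
0.165 [[0.581, 0.095], [0.404, 0.105], [0.408, 0.239], [0.585, 0.23]] [np.float64(0.1768), np.float64(0.1343), np.float64(0.1773), np.float64(0.135)]
0.18 [[0.589, 0.107], [0.416, 0.117], [0.42, 0.249], [0.594, 0.239]] [np.float64(0.1738), np.float64(0.132), np.float64(0.1743), np.float64(0.1327)]
0.2 [[0.601, 0.123], [0.431, 0.133], [0.435, 0.262], [0.605, 0.253]] [np.float64(0.1697), np.float64(0.129), np.float64(0.1703), np.float64(0.1297)]
```

The crop confirms it: an aluminium sheet with six heads, and the tab on its far edge at crop (137,70). The rack's open mouth faces the tray (−y side) and its cross bars are at the +y end. Now I'll move above the tab.

Call:
{"name": "step_arm", "arguments": {"commands": [[0, 0.06, -0.01, -0.01, 0, 0, 0.06], [0, 0.12, -0.02, -0.02, 0, 0, 0.13], [0, 0.18, -0.03, -0.03, 0, 0, 0.2], [0, 0.24, -0.04, -0.04, 0, 0, 0.27], [0, 0.3, -0.05, -0.05, 0, 0, 0.34], [0, 0.36, -0.06, -0.05, 0, 0, 0.4], [0, 0.417, -0.068, -0.05, 0, 0, 0.45], [0, 0.417, -0.068, -0.05, 0, 0, 0.45], [0, 0.417, -0.068, -0.05, 0, 0, 0.45]]}}

```text
time_s: 1.23
tool_pos: [0.5095, -0.3506, 0.2807]
tool_rot: [-0.0, 0.994, -0.11, -0.001]
wrist_force: [0.6, -0.0, 0.4]
gripper_width: 0.0855
grasp_force: 0.0
```

Run:
```python
from h import *
f=grab("wrist"); save(f,"w1.png"); print(f["hand_eye"],f["fx"],{k for k in f}); print(T().round(4))
print(proj(f,[.5098,-.3493,.044]))
```

```text
[[-8.21870455e-04  9.54930835e-01  2.96827263e-01  7.43503209e-02]
 [ 9.99999651e-01  7.39833514e-04  3.88712044e-04  7.64866219e-04]
 [ 1.51590360e-04  2.96827479e-01 -9.54931110e-01 -1.42696426e-01]
 [ 0.00000000e+00  0.00000000e+00  0.00000000e+00  1.00000000e+00]] 298.62244726846467 {'fx', 'cy', 'M', 'cx', 'fy', 'hand_eye', 'image'}
[[ 9.755e-01 -2.201e-01 -5.000e-04  5.090e-01]
 [-2.201e-01 -9.755e-01 -1.000e-04 -3.510e-01]
 [-5.000e-04  2.000e-04 -1.000e+00  2.812e-01]
 [ 0.000e+00  0.000e+00  0.000e+00  1.000e+00]]
(np.float64(316.51913659279046), np.float64(167.53985558035362))
```

View pics/w1.png

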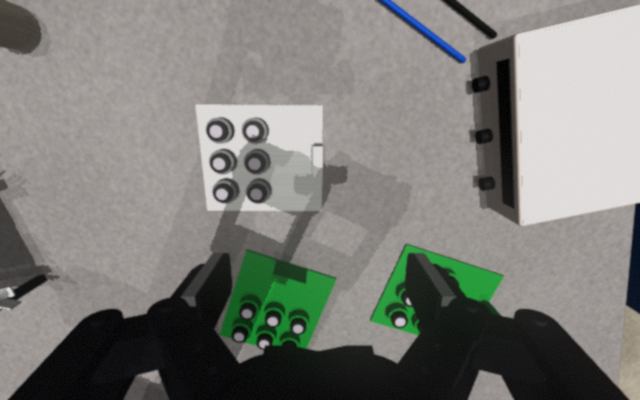

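Wrist view: the tray's corners are about (196,105), (322,105), (322,211) and (207,211), with the tab top near (318,155). The heads point to image left.

Run:
```python
from h import *
f=load("wrist")
c=[onz(f,*p,.004) for p in [(196,105),(322.5,105),(322.5,211),(207,211)]]
for a in c: print(a.round(4))
for i in range(4): print(np.linalg.norm(c[i]-c[(i+1)%4]).round(4))
print("cen",np.mean(c,0)); x=(c[0]+c[3]-c[1]-c[2])/2; print("yaw",np.arctan2(x[1],x[0]))
print("tabtop",onz(f,317.5,155,.044))
im=f["image"].astype(int); m=(im.min(2)>150)&(im.max(2)-im.min(2)<25); print([ (v,np.where(m[v,150:340])[0][[0,-1]]+150) for v in range(100,216,8) if m[v,150:340].any()])
s=load("scene")
for n,p in [("c0",c[0]),("c1",c[1]),("c2",c[2]),("c3",c[3])]: print(n,proj(s,p))
```

```text
[ 0.6203 -0.2088  0.004 ]
[ 0.5831 -0.3739  0.004 ]
[ 0.4363 -0.3415  0.004 ]
[ 0.4741 -0.1739  0.004 ]
0.1693
0.1503
0.1719
0.1503
cen [ 0.52846324 -0.2745306   0.004     ]
yaw 1.3492159395596954
tabtop [ 0.52527125 -0.35408922  0.044     ]
[(100, array([150, 328])), (108, array([150, 332])), (116, array([150, 339])), (124, array([151, 339])), (132, array([151, 333])), (140, array([150, 339])), (148, array([150, 339])), (156, array([150, 330])), (164, array([150, 322])), (172, array([151, 316])), (180, array([150, 293])), (188, array([150, 293])), (196, array([150, 309])), (204, array([150, 306])), (212, array([152, 281]))]
c0 (np.float64(263.10892794978304), np.float64(202.68126406647548))
c1 (np.float64(248.31673026160686), np.float64(171.56387214234064))
c2 (np.float64(289.47474322365736), np.float64(160.2796676087804))
c3 (np.float64(307.21752148394484), np.float64(190.22145556632006))
```

Call:
{"name": "step_arm", "arguments": {"commands": [[0, 0.002, 0, 0.05, 0, 0, 0], [0, 0.002, 0, 0.1, 0, 0, 0], [0, 0.002, 0, 0.15, 0, 0, 0], [0, 0.002, 0, 0.19, 0, 0, 0], [0, 0.002, 0, 0.22, 0, 0, 0], [0, 0.002, 0, 0.245, 0, 0, 0], [0, 0.002, 0, 0.258, 0, 0, 0], [0, 0.002, 0, 0.268, 0, 0, 0], [0, 0.002, 0, 0.268, 0, 0, 0]], "newtons": 100}}

```text
time_s: 2.4
tool_pos: [0.5115, -0.3512, 0.0134]
tool_rot: [0.0, 0.994, -0.111, -0.0]
wrist_force: [-0.3, 0.1, 0.4]
gripper_width: 0.0853
grasp_force: 0.0
```

Call:
{"name": "step_arm", "arguments": {"commands": [[120, 0, 0, 0, 0, 0, 0], [180, 0, 0, 0, 0, 0, 0], [255, 0, 0, 0, 0, 0, 0], [255, 0, 0, 0, 0, 0, 0], [255, 0, 0, 0, 0, 0, 0], [255, 0, 0, 0, 0, 0, 0]], "newtons": 100}}

```text
time_s: 3.15
tool_pos: [0.512, -0.3512, 0.0137]
tool_rot: [0.0, 0.994, -0.11, 0.0]
wrist_force: [0.2, 0.2, 2.9]
gripper_width: 0.0107
grasp_force: 98.2
```

Call:
{"name": "step_arm", "arguments": {"commands": [[255, 0, 0, -0.01, 0, 0, 0], [255, 0, 0, -0.03, 0, 0, 0], [255, 0, 0, -0.06, 0, 0, 0], [255, 0, 0, -0.1, 0, 0, 0], [255, -0.01, -0.02, -0.14, 0, 0, 0], [255, -0.02, -0.05, -0.18, 0, 0, -0.03], [255, -0.03, -0.08, -0.22, 0, 0, -0.08], [255, -0.04, -0.12, -0.255, 0, 0, -0.12], [255, -0.053, -0.16, -0.255, 0, 0, -0.16], [255, -0.063, -0.185, -0.255, 0, 0, -0.18], [255, -0.063, -0.19, -0.255, 0, 0, -0.18], [255, -0.063, -0.19, -0.255, 0, 0, -0.18], [255, -0.063, -0.19, -0.255, 0, 0, -0.18]]}}

```text
time_s: 4.78
tool_pos: [0.4919, -0.1526, 0.2683]
tool_rot: [0.0, 1.0, -0.021, -0.0]
wrist_force: [-0.5, 0.2, -3.8]
gripper_width: 0.0105
grasp_force: 98.0
```

Run:
```python
from h import *
f=grab("wrist"); print(f["M"].round(3).tolist()); g=grab("scene"); print(T().round(4), bot.get_obs()["wrist_force"],bot.get_obs()["ft_torque"])
im=np.vstack([f["image"],g["image"][100:320]])[...,::-1]
cv2.imwrite("pics/w2.png",cv2.resize(im,None,fx=.95,fy=.95)[:600])
```

```text
[[-0.043, 0.954, 0.297, 0.566], [-0.999, -0.041, -0.013, -0.156], [-0.0, -0.297, 0.955, 0.411], [0.0, 0.0, 0.0, 1.0]]
[[ 9.991e-01 -4.250e-02 -5.000e-04  4.919e-01]
 [-4.250e-02 -9.991e-01 -0.000e+00 -1.525e-01]
 [-5.000e-04  1.000e-04 -1.000e+00  2.681e-01]
 [ 0.000e+00  0.000e+00  0.000e+00  1.000e+00]] [ 0.48926611 -0.3389992  -3.49145839] [-0.28372684  0.018546    0.02898627]
```

View pics/w2.png

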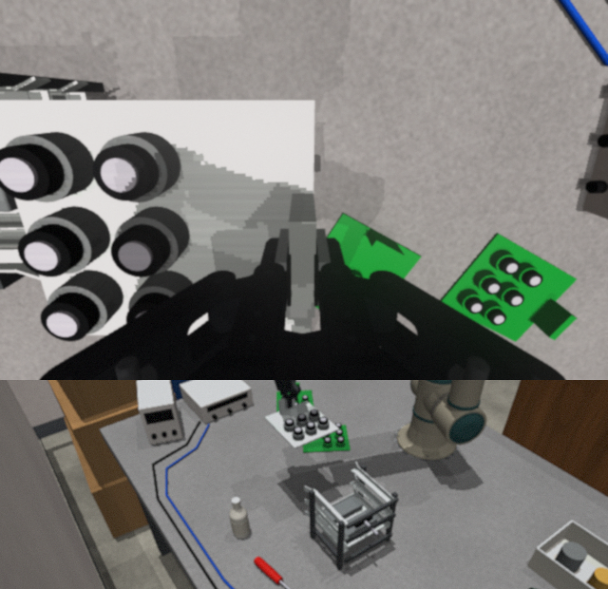

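The wrist view shows the tray held level, blocking most of the rack at the left edge. I'll try the side view too.

Run:
```python
from h import *
f=grab("side"); g=load("scene")
p=[proj(f,[.5,.17,z]) for z in (0,.2)]; print(p); u,v=map(int,p[1])
print(proj(g,[.5,.17,.1]))
a=f["image"][max(0,v-55):v+80,u-80:u+80]; b=g["image"][180:305,310:435]
A=cv2.resize(a,None,fx=3,fy=3,interpolation=2);B=cv2.resize(b,None,fx=2.5,fy=2.5,interpolation=2)
print(u-80,max(0,v-55),A.shape,B.shape)
B=np.pad(B,((0,max(0,A.shape[0]-B.shape[0])),(0,0),(0,0)))
cv2.imwrite("pics/s2.png",np.hstack([A,B])[...,::-1])
```

```text
[(np.float64(272.574738586201), np.float64(203.3232851484975)), (np.float64(270.7861654570378), np.float64(153.61642279485238))]
(np.float64(369.5445333311126), np.float64(236.6715416754129))
190 98 (405, 480, 3) (312, 312, 3)
```

View pics/s2.png

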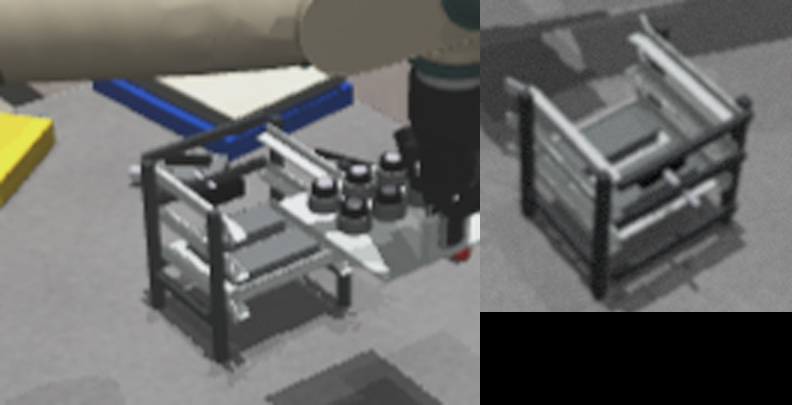

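Run:
```python
from h import *
f=load("side"); g=load("scene")
S=lambda u,v:(190+u/3,98+v/3); C=lambda u,v:(235+u/4,145+v/4)
r={}
for n,s,c in [("rear-",(150,160),(722,300)),("front-",(215,213),(590,185)),("rear+",(273,122),(497,415))]:
    r[n]=tri(f,S(*s),g,C(*c)); print(n,r[n][0].round(4),r[n][1].round(4))
for s in [(222,360),(155,305),(345,305)]: print("foot side",onz(f,*S(*s),0).round(4))
print([np.linalg.norm((r[a][0]-r["rear-"][0])[:2]) for a in ("front-","rear+")])
for h in [.18,.185,.19,.195,.2]:
    q=[onz(g,*C(*p),h)[:2] for p in [(373,285),(590,185),(722,300),(497,415)]]
    k=[onz(f,*S(*p),h)[:2] for p in [(215,213),(150,160),(273,122)]]
    print(h,np.mean(q,0).round(4),np.round(k,4).tolist(), (q[1]-q[0]).round(4),(q[3]-q[0]).round(4),(q[2]-q[1]).round(4))
```

```text
rear- [0.4337 0.2568 0.1944] 0.0062
front- [0.427  0.1247 0.1913] 0.0052
rear+ [0.5997 0.2456 0.1897] 0.0007
foot side [0.4268 0.1203 0.    ]
foot side [0.429  0.2566 0.    ]
foot side [0.6021 0.1153 0.    ]
[np.float64(0.13225418671214426), np.float64(0.16634506052787673)]
0.18 [0.5048 0.1781] [[0.4391, 0.1379], [0.4489, 0.2756], [0.6108, 0.2597]] [-0.1734  0.0102] [0.0045 0.1326] [0.0038 0.132 ]
0.185 [0.5081 0.1817] [[0.4346, 0.1312], [0.4442, 0.2681], [0.6052, 0.2523]] [-0.1724  0.0102] [0.0044 0.1319] [0.0038 0.1312]
0.19 [0.5115 0.1854] [[0.43, 0.1246], [0.4396, 0.2606], [0.5996, 0.2449]] [-0.1714  0.0101] [0.0044 0.1311] [0.0038 0.1304]
0.195 [0.5148 0.189 ] [[0.4254, 0.1179], [0.4349, 0.2531], [0.594, 0.2375]] [-0.1704  0.0101] [0.0044 0.1304] [0.0038 0.1297]
0.2 [0.5181 0.1926] [[0.4208, 0.1112], [0.4303, 0.2456], [0.5884, 0.2301]] [-0.1694  0.01  ] [0.0044 0.1296] [0.0038 0.1289]
```

Call:
{"name": "step_arm", "arguments": {"commands": [[255, -0.01, 0, -0.03, 0, 0, 0], [255, -0.02, -0.03, -0.06, 0, 0, 0], [255, -0.03, -0.07, -0.06, 0, 0, 0], [255, -0.03, -0.1, -0.06, 0, 0, 0], [255, -0.03, -0.1, -0.06, 0, 0, 0], [255, -0.03, -0.1, -0.06, 0, 0, 0]]}}

```text
time_s: 5.68
tool_pos: [0.4662, -0.0512, 0.3281]
tool_rot: [0.0, 1.0, -0.021, -0.0]
wrist_force: [0.5, -0.7, -4.3]
gripper_width: 0.0107
grasp_force: 98.5
```

Run:
```python
from h import *
f=grab("wrist"); np.savez("pics/wa.npz",**{k:np.array(v) for k,v in f.items()}); save(f,"wa.png")
```

Call:
{"name": "step_arm", "arguments": {"commands": [[255, 0, -0.04, 0, 0, 0, 0], [255, 0, -0.08, 0, 0, 0, 0], [255, 0, -0.1, 0, 0, 0, 0], [255, 0, -0.1, 0, 0, 0, 0], [255, 0, -0.1, 0, 0, 0, 0]]}}

```text
time_s: 6.35
tool_pos: [0.4704, 0.0483, 0.3281]
tool_rot: [0.0, 1.0, -0.021, -0.0]
wrist_force: [-0.6, -0.3, -4.0]
gripper_width: 0.0102
grasp_force: 98.9
```

Run:
```python
from h import *
f=grab("wrist"); np.savez("pics/wb.npz",**{k:np.array(v) for k,v in f.items()})
a=load("wa"); cv2.imwrite("pics/wab.png",cv2.resize(np.hstack([a["image"][:185,:400],f["image"][:185,:400]])[...,::-1],None,fx=1.0,fy=1.0))
cv2.imwrite("pics/wab.png",np.vstack([cv2.resize(x["image"][:150,:400],None,fx=2,fy=2,interpolation=2) for x in (a,f)])[...,::-1])
print(a["M"][:3,3],f["M"][:3,3])
```

```text
[ 0.54035789 -0.05479482  0.47082029] [0.54456088 0.04460471 0.47078919]
```

View pics/wab.png

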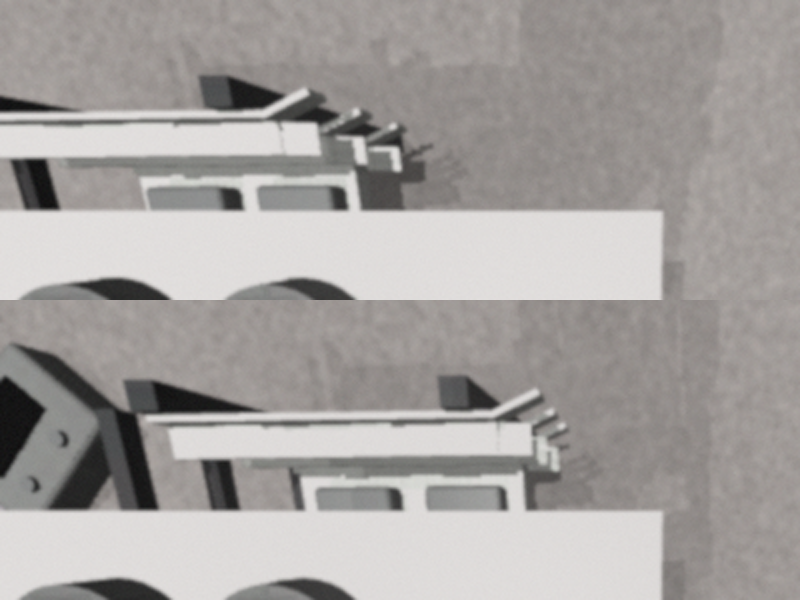

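The stacked picture (top: view A, bottom: view B) shows the +x rails clearly. The front post top is at A(215,92)/B(453,91), the top-ledge ramp's inner front corner at A(322,155)/B(532,156), and the ramp crease on the ledge's inner edge at A(283,156)/B(499,157), all in 2x pixels. I'll triangulate these.

Run:
```python
from h import *
a=load("wa");b=load("wb")
h=lambda p:(p[0]/2,p[1]/2)
for n,p,q in [("posttop",(215.5,92),(453.5,91)),("rampcorner",(322,155.5),(532,156.5)),("crease_in",(283,156),(499,157)),("kink",(268,112),(495,113)),("flaretip",(316,92),(537,91)),("trayrear",(662,211),(662,211))]:
    r=tri(a,h(p),b,h(q)); print(n,r[0].round(4),r[1].round(4))
# ledge inner edge direction in view b, at z=H+.05
for H in (.115,.12,.125):
  z=H+.05
  e=[onz(b,*h(p),z) for p in [(178,158.5),(499,156.5)]]; d=e[1]-e[0]; print(H,"yaw",np.arctan2(-d[1],-d[0]),np.round(e,4).tolist(),np.linalg.norm(d))
  e=[onz(b,*h(p),z+.012) for p in [(150,115),(495,113)]]; d=e[1]-e[0]; print("  guide yaw",np.arctan2(-d[1],-d[0]),np.round(e,4).tolist(),np.linalg.norm(d))
```

```text
posttop [0.5967 0.1186 0.1946] 0.0004
rampcorner [0.573  0.0927 0.1663] 0.0004
crease_in [0.5727 0.1066 0.1748] 0.0004
kink [0.5898 0.1045 0.1835] 0.0004
flaretip [0.5991 0.0868 0.1733] 0.0004
trayrear [   2.4244  -23.5801 -567.3092] 0.0556
0.115 yaw 1.5332681956664966 [[0.5794, 0.2614, 0.165], [0.5736, 0.1086, 0.165]] 0.15292426789926306
  guide yaw 1.5327653964994339 [[0.5965, 0.2606, 0.177], [0.5906, 0.1059, 0.177]] 0.15478735199643157
0.12 yaw 1.5332681956664966 [[0.5788, 0.2579, 0.17], [0.5732, 0.1076, 0.17]] 0.1504237827121704
  guide yaw 1.5327653964994339 [[0.5956, 0.2569, 0.182], [0.5898, 0.1048, 0.182]] 0.1521530251157211
0.125 yaw 1.5332681956664964 [[0.5782, 0.2543, 0.175], [0.5727, 0.1065, 0.175]] 0.1479232975250777
  guide yaw 1.5327653964994343 [[0.5947, 0.2532, 0.187], [0.589, 0.1038, 0.187]] 0.14951869823501057
```

Run:
```python
from h import *
b=load("wb"); im=cv2.cvtColor(b["image"],cv2.COLOR_RGB2GRAY).astype(float)
t=T(); print(t[:3,3].round(4))
for u in (60,150,250,300):
    v=80+np.argmax(np.diff(im[80:125,u])); p=onz(b,u,v+1,t[2,3]-.0137+.004); print(u,v,(np.linalg.inv(t)@np.append(p,1)).round(4))
for v in (115,130):
    u=310+np.argmin(np.diff(im[v,310:350])); p=onz(b,u+.5,v,t[2,3]-.0137+.004); print(u,v,(np.linalg.inv(t)@np.append(p,1)).round(4))
# moves to pre-entry
x=np.array([.0378,.9993,0]);c=np.array([.5095,.1085,.1225])
for s in (-.204,-.124):
    p=c+s*x+[0,0,.0177]; print(p.round(4),(np.linalg.inv(t)@np.append(p,1)).round(4))
```

```text
[0.4704 0.0482 0.3282]
60 104 [ 0.0754 -0.125   0.0096  1.    ]
150 104 [ 0.0753 -0.0813  0.0096  1.    ]
250 104 [ 0.0753 -0.0327  0.0097  1.    ]
300 104 [ 0.0753 -0.0084  0.0097  1.    ]
330 115 [0.0706 0.0065 0.0097 1.    ]
330 130 [0.0634 0.0066 0.0097 1.    ]
[ 0.5018 -0.0954  0.1402] [0.0376 0.142  0.188  1.    ]
[ 0.5048 -0.0154  0.1402] [0.0372 0.062  0.188  1.    ]
```

Call:
{"name": "step_arm", "arguments": {"commands": [[255, 0.01, 0.04, 0, 0, 0, 0], [255, 0.02, 0.09, 0, 0, 0, 0], [255, 0.037, 0.14, 0, 0, 0, -0.005], [255, 0.0375, 0.142, 0.04, 0, 0, -0.005], [255, 0.0375, 0.142, 0.09, 0, 0, -0.005], [255, 0.0375, 0.142, 0.14, 0, 0, -0.005], [255, 0.0375, 0.142, 0.175, 0, 0, -0.005], [255, 0.0375, 0.142, 0.188, 0, 0, -0.005], [255, 0.0375, 0.142, 0.188, 0, 0, -0.005], [255, 0.0375, 0.142, 0.188, 0, 0, -0.005], [255, 0.0375, 0.142, 0.188, 0, 0, -0.005]]}}

```text
time_s: 7.78
tool_pos: [0.5026, -0.0944, 0.1419]
tool_rot: [0.0, 1.0, -0.018, 0.001]
wrist_force: [-0.3, -0.3, -3.4]
gripper_width: 0.0106
grasp_force: 99.1
```

Run:
```python
from h import *
t=T(); print(t.round(4)); o=bot.get_obs(); print(o["wrist_force"],o["ft_torque"])
f=grab("wrist");g=grab("side"); s=grab("scene")
u,v=map(int,proj(s,[.5,.08,.14])); U,V=map(int,proj(g,[.5,.08,.14]));print(u,v,U,V)
A=cv2.resize(f["image"][60:335,:200],None,fx=2,fy=2,interpolation=2)[:540]; B=cv2.resize(s["image"][v-70:v+110,u-65:u+65],None,fx=3,fy=3,interpolation=2)
B=B[:540]; A=np.pad(A,((0,max(0,540-len(A))),(0,0),(0,0)))[:540]
cv2.imwrite("pics/pre.png",np.hstack([A,B])[...,::-1])
```

```text
[[ 9.993e-01 -3.630e-02  2.800e-03  5.026e-01]
 [-3.630e-02 -9.993e-01 -9.000e-04 -9.440e-02]
 [ 2.800e-03  8.000e-04 -1.000e+00  1.419e-01]
 [ 0.000e+00  0.000e+00  0.000e+00  1.000e+00]]
[-0.29422547 -0.27504302 -3.44759186] [-0.28724166  0.04039264 -0.05141147]
349 207 288 180
```

View pics/pre.png

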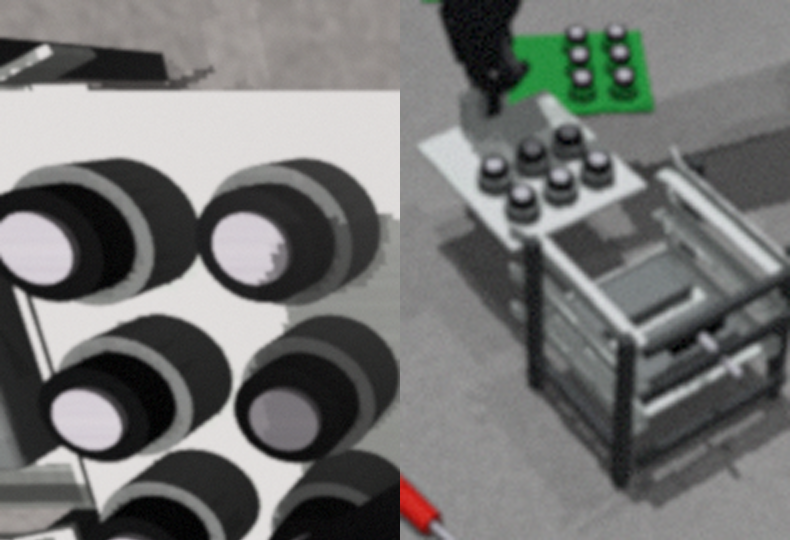

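Call:
{"name": "step_arm", "arguments": {"commands": [[255, -0.0005, -0.006, 0.001, 0, 0, 0], [255, -0.0005, -0.012, 0.001, 0, 0, 0], [255, -0.0005, -0.018, 0.001, 0, 0, 0], [255, -0.0005, -0.024, 0.001, 0, 0, 0], [255, -0.0005, -0.03, 0.001, 0, 0, 0], [255, -0.0005, -0.034, 0.001, 0, 0, 0], [255, -0.0005, -0.034, 0.001, 0, 0, 0]]}}

```text
time_s: 8.8
tool_pos: [0.5026, -0.0599, 0.1393]
tool_rot: [0.0, 1.0, -0.018, 0.0]
wrist_force: [-0.3, -0.9, -3.4]
gripper_width: 0.0107
grasp_force: 99.2
```

Call:
{"name": "step_arm", "arguments": {"commands": [[255, 0, -0.004, 0, 0, 0, 0], [255, 0, -0.008, 0, 0, 0, 0], [255, 0, -0.012, 0, 0, 0, 0], [255, 0, -0.012, 0, 0, 0, 0]]}}

```text
time_s: 9.3
tool_pos: [0.503, -0.0478, 0.1393]
tool_rot: [0.0, 1.0, -0.018, -0.0]
wrist_force: [-0.2, 0.4, -2.9]
gripper_width: 0.0104
grasp_force: 99.2
```

Call:
{"name": "step_arm", "arguments": {"commands": [[255, 0, -0.005, 0, 0, 0, 0], [255, 0, -0.01, 0, 0, 0, 0], [255, 0, -0.015, 0, 0, 0, 0], [255, 0, -0.02, 0, 0, 0, 0], [255, 0, -0.02, 0, 0, 0, 0]]}}

```text
time_s: 9.93
tool_pos: [0.5038, -0.0278, 0.1393]
tool_rot: [0.0, 1.0, -0.018, 0.0]
wrist_force: [-0.7, 1.1, -2.6]
gripper_width: 0.0106
grasp_force: 99.2
```

Call:
{"name": "step_arm", "arguments": {"commands": [[255, 0, -0.005, 0, 0, 0, 0], [255, 0, -0.01, 0, 0, 0, 0], [255, 0, -0.015, 0, 0, 0, 0], [255, 0, -0.02, 0, 0, 0, 0], [255, 0, -0.02, 0, 0, 0, 0]]}}

```text
time_s: 10.55
tool_pos: [0.5045, -0.0078, 0.1393]
tool_rot: [0.0, 1.0, -0.018, -0.0]
wrist_force: [-0.7, -0.0, -3.3]
gripper_width: 0.0109
grasp_force: 99.2
```

Call:
{"name": "step_arm", "arguments": {"commands": [[255, 0, 0, 0.0005, 0, 0, 0], [255, 0, 0, 0.001, 0, 0, 0], [255, 0, 0, 0.0015, 0, 0, 0], [255, 0, 0, 0.002, 0, 0, 0], [255, 0, 0, 0.002, 0, 0, 0]]}}

```text
time_s: 11.18
tool_pos: [0.5046, -0.0083, 0.1375]
tool_rot: [0.0, 1.0, -0.018, 0.0]
wrist_force: [-0.8, -0.4, -1.8]
gripper_width: 0.0106
grasp_force: 99.5
```

Call:
{"name": "step_arm", "arguments": {"commands": [[255, 0, 0, 0.0005, 0, 0, 0], [255, 0, 0, 0.001, 0, 0, 0], [255, 0, 0, 0.001, 0, 0, 0]]}}

```text
time_s: 11.55
tool_pos: [0.5047, -0.0083, 0.1369]
tool_rot: [0.0, 1.0, -0.018, 0.0]
wrist_force: [-1.8, -3.1, 2.7]
gripper_width: 0.0103
grasp_force: 100.0
```

```bash
python3 -c "
from bench import bot
o=bot.get_obs();print(o['wrist_force'],o['ft_torque'])"
```

```text
[-1.80508128 -3.0963827   2.69078349] [-0.05493848  0.31149787  0.03298808]
```

Call:
{"name": "step_arm", "arguments": {"commands": [[255, 0, 0, -0.0005, 0, -0.0015, 0], [255, 0, 0, -0.0005, 0, -0.003, 0], [255, 0, -0.004, -0.0005, 0, -0.003, 0], [255, 0, -0.008, -0.0005, 0, -0.003, 0], [255, 0, -0.008, -0.0005, 0, -0.003, 0]]}}

```text
time_s: 12.18
tool_pos: [0.505, 0.0005, 0.1369]
tool_rot: [-0.0, 1.0, -0.018, -0.001]
wrist_force: [0.6, -0.3, 2.4]
gripper_width: 0.0106
grasp_force: 100.0
```

```bash
cat > st.py <<'E'
from h import *
o=bot.get_obs();t=T();print(o['wrist_force'].round(2),o['ft_torque'].round(3),t[:3,3].round(4),t[2].round(4),t[:2,1].round(4))
d=t[:3,3]-np.array([.5095,.1085,.1225]);print("lead in",d[:2]@[.0378,.9993]+.164,"lat",d[:2]@[-.9993,.0378])
E
python3 st.py
```

```text
[ 0.57 -0.32  2.43] [ 0.286 -0.369 -0.087] [5.050e-01 5.000e-04 1.369e-01] [-2.400e-03 -7.000e-04 -1.000e+00  1.369e-01] [-0.0356 -0.9994]
lead in 0.05589429607855194 lat 0.000451528059849075
```

Call:
{"name": "step_arm", "arguments": {"commands": [[255, 0, 0, -0.0004, 0, 0.002, 0], [255, 0, -0.005, -0.0004, 0, 0.002, 0], [255, 0, -0.01, -0.0004, 0, 0.002, 0], [255, 0, -0.015, -0.0004, 0, 0.002, 0], [255, 0, -0.015, -0.0004, 0, 0.002, 0]]}}

```text
time_s: 12.8
tool_pos: [0.5053, 0.0155, 0.1371]
tool_rot: [-0.0, 1.0, -0.018, -0.001]
wrist_force: [0.2, 0.7, 1.4]
gripper_width: 0.0107
grasp_force: 99.9
```

```bash
python3 st.py
```

```text
[0.15 0.66 1.43] [ 0.298 -0.22  -0.091] [0.5053 0.0155 0.1371] [-1.100e-03 -7.000e-04 -1.000e+00  1.371e-01] [-0.0355 -0.9994]
lead in 0.07094872214042225 lat 0.0006890650596472598
```

Call:
{"name": "step_arm", "arguments": {"commands": [[255, 0, -0.005, -0.0003, 0, 0.001, 0], [255, 0, -0.01, -0.0003, 0, 0.001, 0], [255, 0, -0.015, -0.0003, 0, 0.001, 0], [255, 0, -0.02, -0.0003, 0, 0.001, 0], [255, 0, -0.025, -0.0003, 0, 0.001, 0], [255, 0, -0.03, -0.0003, 0, 0.001, 0], [255, 0, -0.034, -0.0003, 0, 0.001, 0], [255, 0, -0.034, -0.0003, 0, 0.001, 0]]}}

```text
time_s: 13.8
tool_pos: [0.5065, 0.0495, 0.1374]
tool_rot: [-0.0, 1.0, -0.018, -0.0]
wrist_force: [1.0, 1.0, 0.9]
gripper_width: 0.0102
grasp_force: 99.7
```

```bash
python3 st.py
```

```text
[0.99 1.03 0.87] [ 0.195 -0.115 -0.031] [0.5065 0.0495 0.1374] [-1.000e-04 -9.000e-04 -1.000e+00  1.374e-01] [-0.0356 -0.9994]
lead in 0.10493008600419697 lat 0.0007564943904487167
```

Call:
{"name": "step_arm", "arguments": {"commands": [[255, 0, -0.002, 0, 0, 0, 0], [255, 0, -0.004, 0, 0, 0, 0], [255, 0, -0.006, 0, 0, 0, 0], [255, 0, -0.008, 0, 0, 0, 0], [255, 0, -0.01, 0, 0, 0, 0], [255, 0, -0.012, 0, 0, 0, 0], [255, 0, -0.012, 0, 0, 0, 0]]}}

```text
time_s: 14.68
tool_pos: [0.507, 0.0611, 0.1374]
tool_rot: [-0.0, 1.0, -0.018, 0.0]
wrist_force: [0.7, -0.8, 1.2]
gripper_width: 0.0106
grasp_force: 99.7
```

Call:
{"name": "step_arm", "arguments": {"commands": [[255, 0, -0.001, 0, 0, 0, 0], [255, 0, -0.002, 0, 0, 0, 0], [255, 0, -0.003, 0, 0, 0, 0], [255, 0, -0.003, 0, 0, 0, 0]]}}

```text
time_s: 15.18
tool_pos: [0.5071, 0.0639, 0.1374]
tool_rot: [-0.0, 1.0, -0.018, -0.0]
wrist_force: [0.3, -1.5, -0.1]
gripper_width: 0.0109
grasp_force: 99.7
```

Call:
{"name": "step_arm", "arguments": {"commands": [[255, 0, -0.001, 0, 0, 0, 0], [255, 0, -0.002, 0, 0, 0, 0], [255, 0, -0.002, 0, 0, 0, 0]]}}

```text
time_s: 15.55
tool_pos: [0.5072, 0.0659, 0.1375]
tool_rot: [-0.0, 1.0, -0.018, 0.0]
wrist_force: [0.6, -1.1, -0.7]
gripper_width: 0.0105
grasp_force: 99.7
```

Call:
{"name": "step_arm", "arguments": {"commands": [[255, 0, -0.001, 0, 0, 0, 0], [255, 0, -0.002, 0, 0, 0, 0], [255, 0, -0.002, 0, 0, 0, 0]]}}

```text
time_s: 15.92
tool_pos: [0.5072, 0.0679, 0.1375]
tool_rot: [-0.0, 1.0, -0.018, 0.0]
wrist_force: [-0.0, -1.8, -0.5]
gripper_width: 0.0104
grasp_force: 99.6
```

Call:
{"name": "step_arm", "arguments": {"commands": [[255, 0, -0.001, 0, 0, 0, 0], [255, 0, -0.002, 0, 0, 0, 0], [255, 0, -0.002, 0, 0, 0, 0]]}}

```text
time_s: 16.3
tool_pos: [0.5073, 0.0697, 0.1375]
tool_rot: [0.0, 1.0, -0.018, 0.0]
wrist_force: [-0.1, -2.9, -0.3]
gripper_width: 0.0102
grasp_force: 99.6
```

Call:
{"name": "step_arm", "arguments": {"commands": [[255, 0, -0.001, 0, 0, 0, 0], [255, 0, -0.002, 0, 0, 0, 0], [255, 0, -0.002, 0, 0, 0, 0]]}}

```text
time_s: 16.68
tool_pos: [0.5074, 0.0711, 0.1375]
tool_rot: [0.001, 1.0, -0.018, 0.0]
wrist_force: [0.2, -6.3, -0.1]
gripper_width: 0.0106
grasp_force: 99.7
```

```bash
python3 st.py
```

```text
[ 0.21 -6.33 -0.13] [-0.906 -0.008  0.051] [0.5074 0.0711 0.1375] [ 1.000e-04  1.600e-03 -1.000e+00  1.375e-01] [-0.0366 -0.9993]
lead in 0.1265022402343446 lat 0.0006490758261518386
```

Call:
{"name": "step_arm", "arguments": {"commands": [[255, 0, -0.0007, 0, 0, 0, 0], [255, 0, -0.0013, 0, 0, 0, 0], [255, 0, -0.0013, 0, 0, 0, 0], [255, 0, -0.0013, 0, 0, 0, 0]]}}

```text
time_s: 17.18
tool_pos: [0.5075, 0.0718, 0.1376]
tool_rot: [0.001, 1.0, -0.019, 0.0]
wrist_force: [-0.6, -8.6, 1.1]
gripper_width: 0.0104
grasp_force: 99.8
```

```bash
python3 st.py
```

```text
[-0.63 -8.56  1.12] [-1.301  0.06   0.145] [0.5075 0.0718 0.1376] [ 3.000e-04  2.600e-03 -1.000e+00  1.376e-01] [-0.037  -0.9993]
lead in 0.1272227642306153 lat 0.0005707263474641719
```

Call:
{"name": "step_arm", "arguments": {"commands": [[255, 0, 0.0008, 0, 0, 0, 0], [255, 0, 0.0015, 0.0003, 0, 0, 0], [255, 0, 0.0015, 0.0003, 0, 0, 0]]}}

```text
time_s: 17.55
tool_pos: [0.5075, 0.0712, 0.1374]
tool_rot: [0.0, 1.0, -0.018, 0.0]
wrist_force: [0.1, -5.3, 1.8]
gripper_width: 0.0105
grasp_force: 99.9
```

```bash
python3 st.py
```

```text
[ 0.1  -5.31  1.81] [-0.742  0.013  0.096] [0.5075 0.0712 0.1374] [ 5.000e-04  7.000e-04 -1.000e+00  1.374e-01] [-0.0365 -0.9993]
lead in 0.12669952939812196 lat 0.0005644771077554626
```

Call:
{"name": "step_arm", "arguments": {"commands": [[255, 0, 0.001, 0, 0, 0, 0], [255, 0, 0.001, 0, 0, 0, 0], [200, 0, 0.001, 0, 0, 0, 0], [170, 0, 0.001, 0, 0, 0, 0], [120, 0, 0.001, 0, 0, 0, 0], [60, 0, 0.001, 0, 0, 0, 0], [60, 0, 0.001, 0, 0, 0, 0]], "newtons": 30}}

```text
time_s: 18.42
tool_pos: [0.5073, 0.0706, 0.1371]
tool_rot: [0.0, 1.0, -0.018, -0.0]
wrist_force: [0.4, 0.4, -0.5]
gripper_width: 0.0652
grasp_force: 0.0
```

```bash
python3 st.py
```

```text
[ 0.41  0.4  -0.45] [0.026 0.031 0.011] [0.5073 0.0706 0.1371] [-1.000e-04  0.000e+00 -1.000e+00  1.371e-01] [-0.0361 -0.9993]
lead in 0.12606012423233212 lat 0.0007566560716891096
```

Call:
{"name": "step_arm", "arguments": {"commands": [[60, 0, 0, -0.01, 0, 0, 0], [60, 0, 0, -0.03, 0, 0, 0], [60, 0, 0, -0.06, 0, 0, 0], [60, 0, 0, -0.1, 0, 0, 0], [60, 0, 0, -0.15, 0, 0, 0], [60, 0, 0, -0.18, 0, 0, 0], [60, 0, 0, -0.18, 0, 0, 0], [60, 0, 0, -0.18, 0, 0, 0]]}}

```text
time_s: 19.42
tool_pos: [0.5071, 0.0706, 0.3163]
tool_rot: [0.0, 1.0, -0.018, -0.001]
wrist_force: [-0.5, -0.4, -0.0]
gripper_width: 0.0654
grasp_force: 0.0
```

```bash
python3 st.py
python3 - <<'E'
from h import *
f=grab("wrist");s=grab("scene")
A=cv2.resize(f["image"][:,:420],None,fx=1.2,fy=1.2); B=cv2.resize(s["image"][175:310,320:430],None,fx=2.6,fy=2.6,interpolation=2)
n=max(len(A),len(B)); A,B=[np.pad(x,((0,n-len(x)),(0,0),(0,0))) for x in (A,B)]
cv2.imwrite("pics/end.png",np.hstack([A,B])[...,::-1])
x=np.array([.0378,.9993,0]); tab=np.array([.5073,.0706,.1225+.044])
print("tab pred",proj(f,tab))
E
```

```text
[-0.52 -0.39 -0.04] [ 0.008 -0.016  0.041] [0.5071 0.0706 0.3163] [-1.300e-03  2.000e-04 -1.000e+00  3.163e-01] [-0.0362 -0.9993]
lead in 0.12598927853242978 lat 0.0009652775133991147
tab pred (np.float64(317.6057400820847), np.float64(183.92879452897904))
```

View pics/end.png

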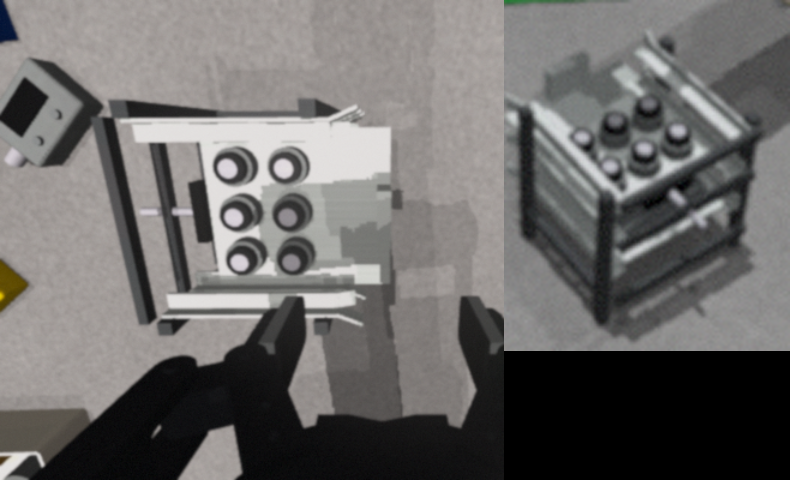

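The tray lies flat between the middle rails. Its leading edge at about (212,210) meets the black pad, and the heads are up. I'm handing it in.

```bash
python3 -c "
from bench import bot
print(bot.job_done())"
```

```text
the job is handed in; nothing more can be done
None
```

The tray is on the middle pair of rails, heads up and released. It was pressed against the rubber stop with about 7 N (estimated from the wrist force), and I handed the job in at about 19.5 s; no verdict came back.

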